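# Tip the bur tray over its lip and bring it out, micromotor on

## Task

Get the bench ready for drilling: the bur tray is caught behind the retaining lip of its well, so tip it back (pressing down in its rear compartment raises the front edge) until the front clears the lip, then draw it forward until it lies flat on the deck, wholly in front of the lip and not over the deck's front edge. Keep the bur block upright in the tray and leave the pliers, steel block and file on the deck where they are. Also see that the micromotor control box is switched on: its toggle is on when it leans away from the dial side, so flip it only if it leans towards the dial.

Things in the scene. Friction and masses are not known exactly. Their poses are not given: they have to be found in the camera images.
- deck: Fixed wooden bench deck, 300 mm wide (y), 38 mm high, on the table. Origin: on the table under the centre of the tray well; x away from the robot, z up. In its frame it spans x = -298 (front edge) to +110 mm. In front of the well it is flat and free but for tools with |y| above 70 mm. A notched wooden bench pin juts from its front edge at y = -90 mm.
- lip_top (a point): Middle of the top of the retaining lip, an aluminium bar 10 mm thick (x) across the front of the well at deck x = -93 to -83 mm; its top is 43 mm above the table, 11 mm above the ledge the tray lies on, 5 mm above the deck. Axes as the deck.
- well_edge (a point): Middle of the straight edge where the ledge ends, deck x = +5 mm, 32 mm above the table. The well is open above, y = +/-58 mm. The tray lies on the ledge, x = -83 to +5 mm; behind the edge the well floor is cut down to 12 mm above the table (to x = +90 mm), so pressing the tray's rear down see-saws it on this edge by up to 0.25 rad and raises its front.
- tray: Loose dark wooden tray 160 (x) x 110 (y) x 40 mm, about 0.32 kg, walls and floor 5 mm. Origin: centre of its underside; x away from the lip, z up. A cross wall at x = +25 to +30 mm, top 35 mm above the underside, divides it: front compartment with the bur block, empty rear one (x = +30 to +75, y = +/-50 mm) with room for closed fingers. It starts flat on the ledge, front 0 to 6 mm behind the lip.
- tray_front (a point): Middle of the tray's front lower edge (tray x = -80 mm, on the underside): the edge that is caught behind the lip.
- bur_block_mid (a point): Centre of the light wooden bur block, 40 (x) x 76 (y) x 22 mm with five steel burs standing up to 29 mm out of its top, 0.14 kg, loose in the tray's front compartment; z up when upright. At rest it is 16 mm above the tray's underside.
- motor_box: Fixed grey micromotor control box, 150 (x) x 120 (y) x 70 (z) mm, on the left or right of the deck (the white cleaner stands on the other side). Origin: centre of its underside; x points from its dial face to its back, away from the robot.
- toggle_pivot (a point): Pivot of the toggle on top of the control box: at box x = -20 mm, y = 0, 73 mm above the table; axes as the box.
- toggle (a joint): Angle of the power toggle, a steel bat 45 mm long from pivot to tip, 12 mm thick near the tip. -0.4 rad: off, leaning towards the dial face (box -x); +0.4 rad: on, leaning to the box's back (+x). It turns about the box's y axis, falls to either side of the middle (upright, 0), rests against its stop and needs less than 1 N at its tip.
- pliers: Bystander: pliers with red handles, 150 mm long, on the deck at the left (+y) of the well. Origin on its underside.
- bench_block: Bystander: steel block 65 x 65 x 20 mm on the deck at the right (-y) of the well. Origin: centre of its underside.
- file: Bystander: file with wooden handle, 190 mm long, 20 mm high, on the deck at the right front. Origin on its underside.
Things that resemble listed ones, but are neither listed nor needed, are in the scene too. What is shaped like the part that bears bur_block_mid but green, pink or turquoise is not meant.

How it is judged:
By the outcome, as a careful person would: the job done as asked, in the order asked, and still so for the second after the job is handed in, with the robot touching nothing.
It also fails if it takes over 51 s, if anything falls off the work surface, if the arm or the gripper's body presses on something with over 40 N, if the wrist force passes 120 N, or if a joint passes its speed limit or range.

## Robot

A 6-joint arm with a two-finger parallel gripper is mounted at the origin on the work surface. World frame = base frame: x ahead of the robot, y to its left, z up, the work surface at z = 0. Lengths are in mm, angles in rad, forces in N, time in s.
With the tool pointing down it reaches from about 275 to 750 mm from the base axis. Payload 10.2 kg.
Tool frame: the origin (TCP) lies at the very end of the fingers, on their centre line; the grasp point (between the pads) lies 19 mm behind it; z points along the fingers, y is the direction in which the jaws open and shut (so a half turn about z gives the same grasp; the last joint's range is limited). The gripper opens to 85 mm and grips with 20 to 120 N. Pads are 22 mm wide; open, the fingers measure 114 mm over their backs; the gripper's body (76 mm by 85 mm) begins 54 mm behind the grasp point. The pads swing forward as they close: fully open they stand 13 mm farther back than shut.
Start: joints at [1.072, 0.313, 1.498, -0, 1.331, -0.223], TCP at [142.979, 505.161, 201.394] pointing down, gripper open.
Joint ranges: [-2.94, 2.94], [-0.97, 2.17], [0.19, 2.56], [-1.23, 4.37], [0.02, 3.11], [-2.88, 2.88]. Speed limits (rad/s): [2.39, 2.39, 3.01, 3.14, 3.14, 3.14].

## Interface

Orientations are given as a unit quaternion [w, x, y, z].
In Python, from rig import sensors, imaging, ctrl gives the robot as it stands.
- The arm moves only by the shell command python3 -m creep 'ROWS' [FORCE]. ROWS is JSON, a list of rows, each an object with "grip": the finger opening in mm, from 0 to 85.4; "linear": the shift along the tool's x, y, z in mm, a list of three; "rot": the turn, a rotation vector about the tool's x, y, z in rad, a list of three. A call has 1 to 12 rows; each row shifts and turns the commanded pose from where the row before left it, along the tool's axes as they then stand; what a row does not reach is not made up. A row lasts 1/12 s, in which the tool goes at most 41.7 mm and 7.16 degrees, less where a joint would pass 70% of its speed; a pose out of reach is approached as far as the arm can. A call with a gripper value outside its range is refused whole. The fingers move at their own pace and stop on an object; FORCE is the grip in N (left out, the last holds). Time passes only in rows, so rows that do not move let the fingers close. It gives the time, the measured TCP pose, the force and the opening at its end, in the units of the state.
- sensors.sense(): the state, without advancing time (a new reading comes with each control period).
- imaging.capture(name): name is "scene" or "top" or "wrist"; returns (picture, depth): 420x560x3 uint8, red, green, blue; 420x560 float32, mm along the optical axis (not along the pixel's ray), 0 where there is no reading.
- imaging.camera_params(name): a dict with "intrinsics" (3x3 intrinsics, pixels), "R" (3x3) and "t" (3): a world point X has camera coordinates R X + t. Camera axes: x right, y down, z forward; pixel columns grow to the right and rows downward; lengths in mm; the calibration is good to about 2 mm. A picture is of the moment at which its call begins: read the wrist's pose just before it. camera_params takes no time and is no camera call; for the wrist camera it gives the pose at the moment of the call.
- ctrl.finish_job(): hands the job in, once; it reports no verdict.
The state is a dict: "time_s": time; "joints": joint angles; "dq": joint speeds; "tau": joint torques, N m; "eef_pos": TCP position; "ee_rot": TCP orientation; "force": force on the tool from outside, world axes, zero at the start; "wrist_torque": the same for the moment, N m; "grip_width": opening from 0.0 (shut) to 1.0 (fully open).
Only numpy, scipy, OpenCV 4.12 (cv2) and the standard library are available. Lean on these libraries where they do the work, as an engineer would, in place of code of your own. Each camera call takes 0.05 s, during which the arm holds its last target.

## Working session

There is one attempt and no reset: what is moved stays moved. The work goes in short steps, Python scripts to look and compute and a shell command to move; the robot and the scene stay as the last step left them, time stands still between calls to the robot, and variables do not carry over. Pictures are saved under pics/ and viewed, and the job is handed in when it is done.

```bash
mkdir -p pics; ls
python3 - <<'E'
from rig import sensors, imaging, ctrl
import cv2,numpy as np
print(sensors.sense())
for n in ("scene","top","wrist"):
    p=imaging.camera_params(n); im,d=imaging.capture(n)
    print(n,p)
    cv2.imwrite(f"pics/{n}0.png",im[:,:,::-1]); np.savez(f"pics/{n}0.npz",im=im,d=d,K=p["intrinsics"],R=p["R"],t=p["t"])
E
```

```text
pics
{'time_s': 0.0, 'joints': array([ 1.07158779e+00,  3.13444190e-01,  1.49845875e+00, -7.87932818e-06,
        1.33100680e+00, -2.23418388e-01]), 'dq': array([-0.00178178,  0.00053219,  0.00090836, -0.00130449, -0.00014419,
        0.00091863]), 'tau': array([-1.42454319e-03, -4.12261641e+01, -2.59737897e+01, -2.20881307e-04,
        4.14822440e-03,  1.46281604e-05]), 'eef_pos': array([142.83430073, 504.87844317, 200.82992395]), 'ee_rot': array([-2.29218471e-04,  1.37457516e-01,  9.90507444e-01, -6.17377506e-04]), 'force': array([ 0.3065818 , -0.76952352, -0.05201006]), 'wrist_torque': array([ 0.02103294, -0.02221906,  0.00505135]), 'grip_width': 1.0021808775749688}
scene {'intrinsics': array([[463.0048784 ,   0.        , 279.51659619],
       [  0.        , 463.0048784 , 203.69695945],
       [  0.        ,   0.        ,   1.        ]]), 'R': array([[ 0.05367378,  0.99848567,  0.01206214],
       [ 0.61432439, -0.02349523, -0.7887037 ],
       [-0.78722594,  0.04974278, -0.61465517]]), 't': array([ -20.63095339, -328.39488745, 1763.15553596])}
top {'intrinsics': array([[487.86736557,   0.        , 281.05302214],
       [  0.        , 487.86736557, 206.47011851],
       [  0.        ,   0.        ,   1.        ]]), 'R': array([[-0.02339458, -0.99972564, -0.00115887],
       [-0.98846716,  0.02330458, -0.14963142],
       [ 0.14961738, -0.00235506, -0.98874117]]), 't': array([  10.80085722,  609.8766793 , 1332.61289824])}
wrist {'intrinsics': array([[330.92740505,   0.        , 276.43795736],
       [  0.        , 330.92740505, 210.60634141],
       [  0.        ,   0.        ,   1.        ]]), 'R': array([[ 0.272472  ,  0.96216245, -0.00155987],
       [ 0.91031114, -0.25726267,  0.32426771],
       [ 0.31159692, -0.08977383, -0.94596407]]), 't': array([-524.26462138,  -41.79239407,  380.64774371])}
```

View pics/top0.png

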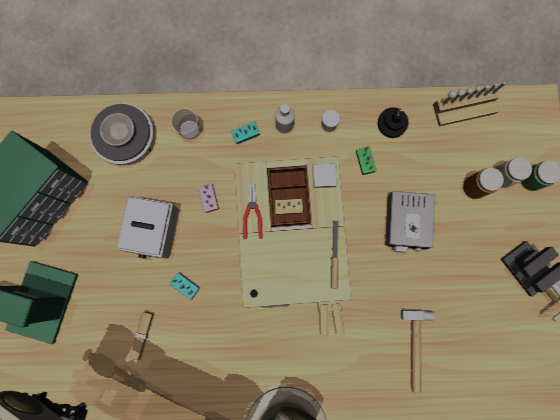

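View pics/scene0.png

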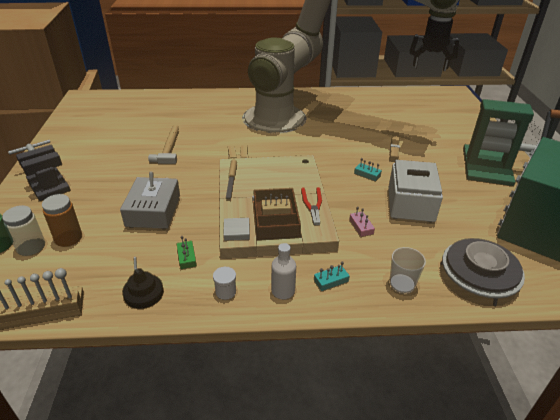

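View pics/wrist0.png

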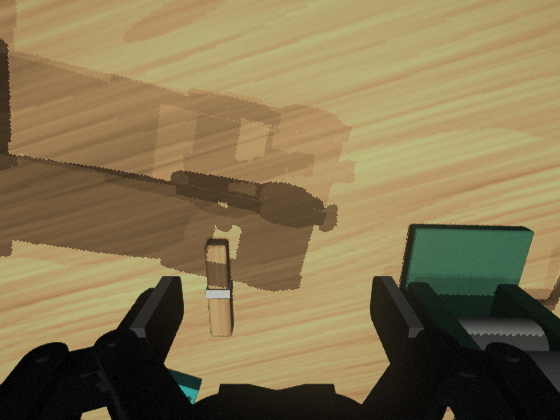

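The top view shows the tray at about px (289,195), the lip as a light line at (292,228), the motor box at (411,220) on the right, and the cleaner on the left at (149,228). I'll enlarge and measure these.

```bash
cat > h.py <<'E'
import numpy as np,cv2
class V:
    def __init__(s,f):
        z=np.load(f);s.im=z["im"];s.d=z["d"];s.K=z["K"];s.R=z["R"];s.t=z["t"]
    def pt(s,u,v,d=None):
        u=np.asarray(u,float);v=np.asarray(v,float)
        if d is None:d=s.d[v.astype(int),u.astype(int)]
        c=np.stack([(u-s.K[0,2])/s.K[0,0]*d,(v-s.K[1,2])/s.K[1,1]*d,d],-1)
        return (c-s.t)@s.R
    def plane(s,u,v,z):
        r=np.array([(u-s.K[0,2])/s.K[0,0],(v-s.K[1,2])/s.K[1,1],1])@s.R
        o=-s.t@s.R
        return o+r*(z-o[2])/r[2]
    def proj(s,X):
        c=s.R@np.asarray(X,float)+s.t
        return s.K[0,0]*c[0]/c[2]+s.K[0,2],s.K[1,1]*c[1]/c[2]+s.K[1,2]
    def map(s):
        v,u=np.mgrid[:420,:560];return s.pt(u,v)
def snap(n,f):
    from rig import imaging
    p=imaging.camera_params(n); im,d=imaging.capture(n)
    cv2.imwrite(f"pics/{f}.png",im[:,:,::-1]); np.savez(f"pics/{f}.npz",im=im,d=d,K=p["intrinsics"],R=p["R"],t=p["t"])
    return V(f"pics/{f}.npz")
E
python3 - <<'E'
from h import *
T=V("pics/top0.npz");S=V("pics/scene0.npz")
c=cv2.resize(T.im[150:310,230:360],None,fx=4.5,fy=3.7*1,interpolation=cv2.INTER_CUBIC);cv2.imwrite("pics/c1.png",c[:,:,::-1])
c=cv2.resize(T.im[180:260,370:450],None,fx=7,fy=7,interpolation=cv2.INTER_CUBIC);cv2.imwrite("pics/c2.png",c[:,:,::-1])
c=cv2.resize(S.im[150:265,110:345],None,fx=3.4,fy=3.4,interpolation=cv2.INTER_CUBIC);cv2.imwrite("pics/c3.png",c[:,:,::-1])
P=T.map()
for u,v in [(260,260),(300,245),(289,180),(289,170),(262,190),(325,175),(411,205),(411,238),(400,250),(289,207),(289,226),(289,227),(289,228),(289,229),(289,230)]:print(u,v,P[v,u].round(1))
E
```

```text
260 260 [461.2  58.8  37.8]
300 245 [500.4 -54.1  38.8]
289 180 [687.3 -28.1  38. ]
289 170 [713.  -28.5  53.7]
262 190 [659.7  49.7  39.9]
325 175 [ 695.2 -129.9   57.7]
411 205 [ 601.6 -363.6   72.2]
411 238 [ 510.5 -359.1   67.4]
400 250 [ 478.9 -329.6   56.1]
289 207 [605.6 -25.6  61.1]
289 226 [554.7 -24.7  39. ]
289 227 [551.2 -24.5  45.4]
289 228 [548.2 -24.4  47.1]
289 229 [546.  -24.4  40.9]
289 230 [543.3 -24.4  39.8]
```

View pics/c1.png

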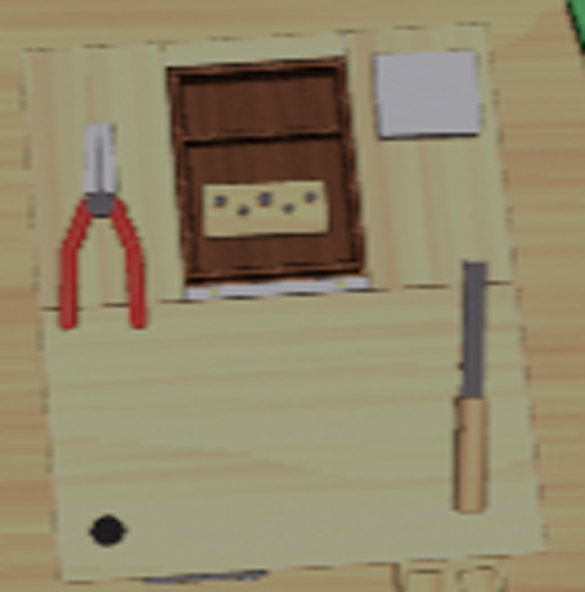

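View pics/c2.png

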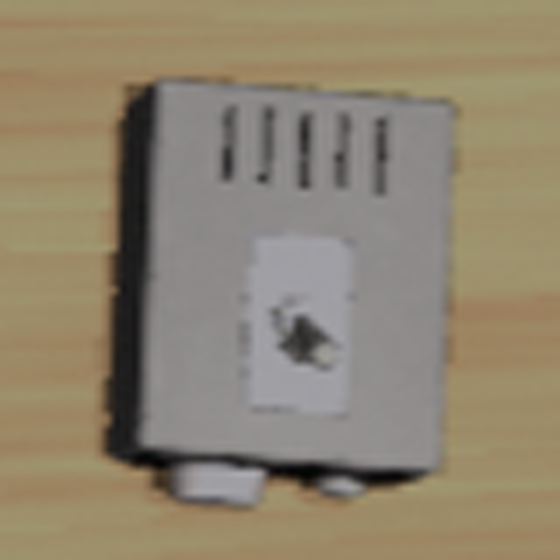

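View pics/c3.png

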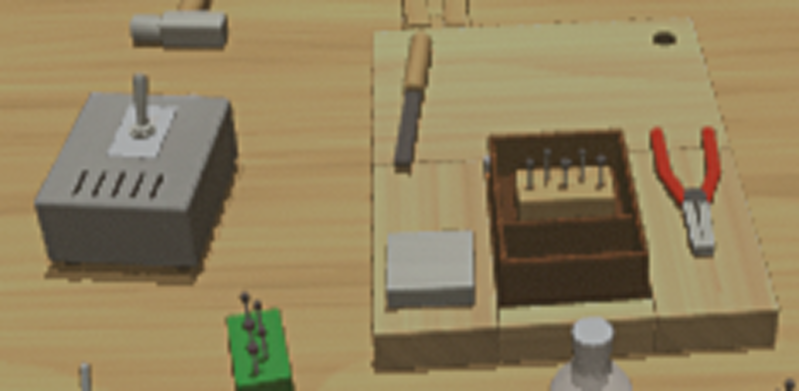

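Run:
```python
from h import *
T=V("pics/top0.npz");S=V("pics/scene0.npz")
print("cam", -T.t@T.R, -S.t@S.R)
f=lambda x,y:(230+(x+.5)/4.5-.5,150+(y+.5)/3.7-.5)
g=lambda x,y:(370+(x+.5)/7-.5,180+(y+.5)/7-.5)
h=lambda x,y:(110+(x+.5)/3.4-.5,150+(y+.5)/3.4-.5)
for n,p,z in [("dFL",(62,580),38),("dFR",(545,550),38),("dBL",(22,50),38),("dBR",(490,25),38),("lipL",(188,298),43),("lipR",(368,284),43),("trayBLouter",(166,68),72),("trayBR",(346,57),72),("trayFR",(364,272),72),("trayFL",(186,283),72),("cwL",(186,140),67),("cwR",(348,132),67)]:
    print(n,T.plane(*f(*p),z).round(1))
for n,p in [("dFL",(692,18)),("dFR",(375,32)),("dBL",(776,312)),("dBR",(374,342))]: print("S",n,S.plane(*h(*p),38).round(1))
for n,p in [("tFL",(621,131)),("tFR",(489,137)),("tBL",(645,255)),("tBR",(499,262))]: print("S",n,S.plane(*h(*p),72).round(1))
# box
for n,p in [("FL",(140,445)),("FR",(437,472)),("BL",(157,80)),("BR",(453,103))]: print("box",n,T.plane(*g(*p),70).round(1))
for n,p in [("FL",(232,99)),("FR",(92,94)),("BL",(189,210)),("BR",(38,205))]: print("Sbox",n,S.plane(*h(*p),70).round(1))
def tri(a,b):
    A=[];B=[]
    for Vw,(u,v) in ((T,a),(S,b)):
        o=-Vw.t@Vw.R; r=np.array([(u-Vw.K[0,2])/Vw.K[0,0],(v-Vw.K[1,2])/Vw.K[1,1],1])@Vw.R;r/=np.linalg.norm(r)
        M=np.eye(3)-np.outer(r,r);A.append(M);B.append(M@o)
    A=np.vstack(A);B=np.hstack(B);x=np.linalg.lstsq(A,B,rcond=None)[0];return x,np.linalg.norm(A@x-B)
print("tip",tri(g(325,352),h(140,77)));print("piv",tri(g(290,312),h(144,130)))
print("boxFR",tri(g(437,472),h(92,94)));print("boxBL",tri(g(157,80),h(189,210)))
print("deckFL",tri(f(62,580),h(692,18)),"BL",tri(f(22,50),h(776,312)),"FR",tri(f(545,550),h(375,32)))
for n,a,b in [("tFL",(186,283),(621,131)),("tBL",(166,68),(645,255)),("tBR",(346,57),(499,262)),("cwallL",(186,140),(641-137,255-35))]:print(n,tri(f(*a),h(*b)))
```

```text
cam [ 4.03713705e+02 -2.76641487e-01  1.40887846e+03] [1590.85009527  -74.82025412  824.97526404]
dFL [335.1 106.8  38. ]
dFR [ 350.1 -190.    38. ]
dBL [740.5 127.6  38. ]
dBR [ 753.4 -172.7   38. ]
lipL [543.7  25.2  43. ]
lipR [551.7 -87.5  43. ]
trayBLouter [716.   34.8  72. ]
trayBR [721.9 -77.6  72. ]
trayFR [557.6 -83.5  72. ]
trayFL [551.9  25.7  72. ]
cwL [661.2  23.5  67. ]
cwR [665.  -77.4  67. ]
S dFL [333.4 110.2  38. ]
S dFR [ 347.6 -186.2   38. ]
S dBL [742.3 127.   38. ]
S dBR [ 762.1 -167.3   38. ]
S tFL [558.1  25.2  72. ]
S tFR [562.3 -82.1  72. ]
S tBL [713.5  31.2  72. ]
S tBR [717.2 -76.3  72. ]
box FL [ 497.6 -298.7   70. ]
box FR [ 484.3 -414.3   70. ]
box BL [ 642.6 -313.7   70. ]
box BR [ 630.6 -430.9   70. ]
Sbox FL [ 498.  -295.7   70. ]
Sbox FR [ 486.4 -413.1   70. ]
Sbox BL [ 645.  -310.7   70. ]
Sbox BR [ 634.5 -426.    70. ]
tip (array([ 528.08998097, -360.46564641,  114.15636319]), np.float64(1.0961616939248044))
piv (array([ 547.90664093, -359.23156224,   75.97195145]), np.float64(0.033451890485235135))
boxFR (array([ 484.29903324, -414.21370249,   68.67732601]), np.float64(0.728108929622532))
boxBL (array([ 642.77339651, -312.66555649,   68.48482441]), np.float64(1.9804083782483968))
deckFL (array([335.3030408 , 108.31671188,  39.18191619]), np.float64(2.31252306579961)) BL (array([740.81137118, 127.51819876,  36.66382764]), np.float64(0.2730254248876001)) FR (array([ 350.22093537, -187.82954603,   39.9198785 ]), np.float64(2.6236108329888435))
tFL (array([552.39152704,  25.74139006,  67.85677924]), np.float64(0.0033954203878224882))
tBL (array([715.48739816,  32.84496523,  73.62524526]), np.float64(2.7086415098645134))
tBR (array([721.1195466 , -76.84147034,  75.46544098]), np.float64(0.833572673677211))
cwallL (array([661.47321474, -24.11841864,  67.15741451]), np.float64(67.40075566381027))
```

Triangulation gives the toggle tip at (528,-360,114) and its pivot near (545,-361), so it leans towards the dial. It's off and needs flipping. The deck yaw is about 0.048 and the tray centre about (638,-26). Next I move above the tray for a wrist view.

```bash
python3 -m creep '[{"grip":45,"linear":[-33,-21.4,2],"rot":[0,0,0]},{"grip":45,"linear":[-33,-21.4,0],"rot":[0,0,0]},{"grip":45,"linear":[-33,-21.4,0],"rot":[0,0,0]},{"grip":45,"linear":[-33,-21.4,0],"rot":[0,0,0]},{"grip":45,"linear":[-33,-21.4,0],"rot":[0,0,0]},{"grip":45,"linear":[-33,-21.4,0],"rot":[0,0,0]},{"grip":45,"linear":[-33,-21.4,0],"rot":[0,0,0]},{"grip":45,"linear":[-33,-21.4,0],"rot":[0,0,0]},{"grip":45,"linear":[-33,-21.4,0],"rot":[0,0,0]},{"grip":45,"linear":[-33,-21.4,0],"rot":[0,0,0]},{"grip":45,"linear":[-33,-21.4,0],"rot":[0,0,0]},{"grip":45,"linear":[-33,-21.4,0],"rot":[0,0,0]}]'
python3 -m creep '[{"grip":45,"linear":[-33,-21.4,0],"rot":[0,0,0]},{"grip":45,"linear":[-33,-21.4,0],"rot":[0,0,0]},{"grip":45,"linear":[-33,-21.4,0],"rot":[0,0,0]},{"grip":45,"linear":[-33,-21.4,0],"rot":[0,0,0]},{"grip":45,"linear":[-33,-21.4,0],"rot":[0,0,0]},{"grip":45,"linear":[-33,-21.4,0],"rot":[0,0,0]},{"grip":45,"linear":[0,0,0],"rot":[0,0,-0.108]},{"grip":45,"linear":[0,0,0],"rot":[0,0,-0.108]},{"grip":45,"linear":[0,0,0],"rot":[0,0,-0.108]},{"grip":45,"linear":[0,0,0],"rot":[0,0,0]},{"grip":45,"linear":[0,0,0],"rot":[0,0,0]}]'
python3 - <<'E'
from h import *
from rig import sensors
s=sensors.sense();print(s['time_s'],s['eef_pos'],s['ee_rot'],s['grip_width'],s['force'],s['joints'])
W=snap("wrist","w1")
E
```

```text
time_s: 1.15
eef_pos: [454.9, 148.4, 199.3]
ee_rot: [-0.0, 0.138, 0.99, 0.0]
force: [0.4, 1.4, -0.7]
grip_width: 0.529
time_s: 2.07
eef_pos: [609.5, -27.2, 199.1]
ee_rot: [-0.0, -0.023, 1.0, 0.0]
force: [-0.3, 0.1, -0.0]
grip_width: 0.529
2.0667 [609.53539067 -27.18408851 199.14145543] [-2.47822602e-04 -2.25152742e-02  9.99746466e-01  6.66784568e-05] 0.5285905883359455 [-0.31917885  0.12418279 -0.02094284] [-2.36354609e-01  5.05794630e-01  1.22260208e+00  2.05846491e-06
  1.41370921e+00 -1.85218561e+00]
```

View pics/w1.png

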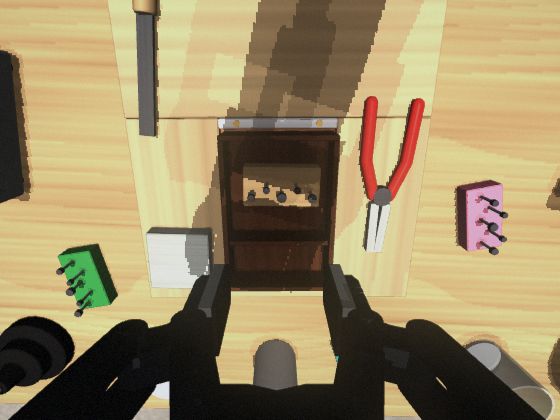

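The wrist view (image top is towards the robot) shows the lip bar at rows 118–128, the tray rim from (219,133) to (338,135) at the front and from (223,290) to (330,290) at the rear, and the cross wall at about row 240. The block is upright at (282,185).

Run:
```python
from h import *
W=V("pics/w1.npz");print(-W.t@W.R)
c=cv2.resize(W.im[105:305,200:360],None,fx=4,fy=3,interpolation=cv2.INTER_CUBIC)
c=np.clip(c.astype(float)*1.8,0,255).astype(np.uint8);cv2.imwrite("pics/c4.png",c[:,:,::-1])
P=W.map()
for v in range(110,305,6):print(v,P[v,280].round(1), P[v,235].round(1))
```

```text
[525.87116356 -31.070171   371.0877302 ]
110 [537.3 -27.2  38.9] [539.3 -70.6  36.8]
116 [542.8 -26.9  38.2] [544.8 -70.5  37.7]
122 [548.2 -26.7  42. ] [550.2 -70.   42. ]
128 [553.9 -26.4  41.4] [555.8 -70.   41.5]
134 [557.3 -26.4  63.4] [559.3 -67.5  62.3]
140 [561.9 -26.3  70.3] [563.5 -66.4  71.7]
146 [571.8 -25.5  37. ] [574.  -70.6  35.4]
152 [578.  -25.2  35.3] [579.7 -70.4  37.5]
158 [583.9 -24.9  36.2] [586.  -70.5  36. ]
164 [588.3 -24.8  45.2] [592.  -70.4  36.7]
170 [591.8 -24.7  57.4] [598.3 -70.4  36.1]
176 [597.6 -24.4  57.9] [604.7 -70.4  35.8]
182 [603.4 -24.2  58.4] [611.2 -70.5  35.3]
188 [609.6 -23.8  57.5] [617.1 -70.2  37.2]
194 [609.  -24.1  80.8] [623.8 -70.2  36.8]
200 [614.7 -23.8  81.1] [630.7 -70.3  35.8]
206 [635.2 -22.4  35.8] [637.3 -70.3  36. ]
212 [641.8 -22.1  36.2] [644.2 -70.3  35.7]
218 [648.6 -21.7  36.5] [650.7 -70.2  36.5]
224 [655.7 -21.4  35.9] [657.9 -70.2  35.8]
230 [661.8 -21.1  38.2] [664.9 -70.1  36.1]
236 [661.6 -21.3  55.1] [664.2 -68.   54. ]
242 [662.8 -21.4  67.5] [665.7 -66.6  65.6]
248 [684.6 -20.   35.3] [687.  -70.2  34.9]
254 [692.6 -19.6  34.1] [694.1 -70.1  35.6]
260 [698.8 -19.3  36.7] [700.9 -69.9  37. ]
266 [706.5 -18.9  36.4] [707.5 -69.6  38.8]
272 [712.3 -18.7  39.8] [714.2 -69.4  40.5]
278 [711.5 -18.9  54.3] [714.9 -68.   52.1]
284 [711.9 -19.   65.9] [714.5 -66.5  65. ]
290 [715.6 -18.9  71.5] [717.2 -65.6  72.2]
296 [746.5 -17.   35.4] [748.3 -69.8  36.3]
302 [ 7.792e+02 -1.510e+01 -3.000e-01] [783.4 -74.2  -2.7]
```

View pics/c4.png

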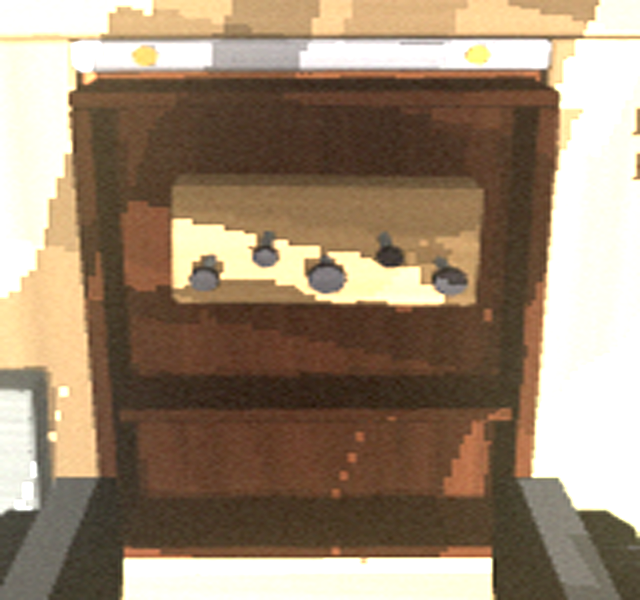

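```bash
python3 -m creep '[{"grip":45,"linear":[-25.2,0.1,20],"rot":[0,0,0]},{"grip":45,"linear":[-25.2,0.1,25],"rot":[0,0,0]},{"grip":45,"linear":[-25.2,0.1,25],"rot":[0,0,0]},{"grip":45,"linear":[0,0,30],"rot":[0,0,0]},{"grip":45,"linear":[0,0,25],"rot":[0,0,0]},{"grip":45,"linear":[0,0,10],"rot":[0,0,0]},{"grip":45,"linear":[0,0,0],"rot":[0,0,0]},{"grip":45,"linear":[0,0,0],"rot":[0,0,0]}]'
python3 - <<'E'
from h import *
W=snap("wrist","w2")
E
```

```text
time_s: 2.78
eef_pos: [685.5, -23.3, 65.6]
ee_rot: [0.001, -0.024, 1.0, -0.0]
force: [-1.0, -0.6, 1.9]
grip_width: 0.528
```

View pics/w2.png

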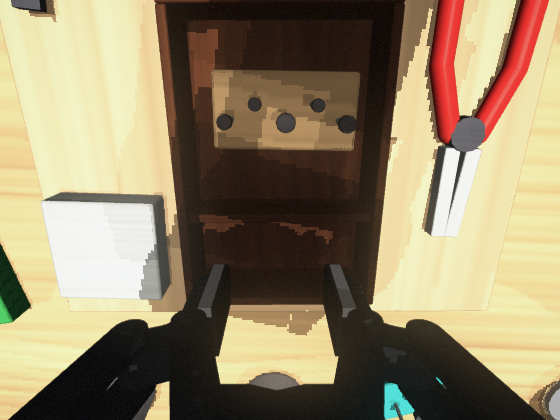

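Fingertips at (215,268) and (342,268) are inside the rear compartment, which spans u 190–370 between the cross wall (row 215) and the rear wall (row 300). I'll narrow the grip and descend.

```bash
python3 -m creep '[{"grip":32,"linear":[0,0,6],"rot":[0,0,0]},{"grip":32,"linear":[0,0,6],"rot":[0,0,0]},{"grip":32,"linear":[0,0,6],"rot":[0,0,0]},{"grip":32,"linear":[0,0,4],"rot":[0,0,0]},{"grip":32,"linear":[0,0,0],"rot":[0,0,0]},{"grip":32,"linear":[0,0,0],"rot":[0,0,0]}]'
python3 -m creep '[{"grip":32,"linear":[0,0,3],"rot":[0,0,0]},{"grip":32,"linear":[0,0,3],"rot":[0,0,0]},{"grip":32,"linear":[0,0,0],"rot":[0,0,0]}]'
python3 -m creep '[{"grip":32,"linear":[0,0,3],"rot":[0,0,0]},{"grip":32,"linear":[0,0,3],"rot":[0,0,0]},{"grip":32,"linear":[0,0,0],"rot":[0,0,0]},{"grip":32,"linear":[0,0,0],"rot":[0,0,0]}]'
python3 - <<'E'
from h import *
W=snap("wrist","w3");P=W.map()
for v in range(0,80,4):print(v,P[v,280].round(1))
E
```

```text
time_s: 3.33
eef_pos: [685.0, -23.3, 42.2]
ee_rot: [-0.0, -0.024, 1.0, 0.0]
force: [0.2, -0.3, 0.5]
grip_width: 0.377
time_s: 3.58
eef_pos: [684.8, -23.2, 35.7]
ee_rot: [-0.0, -0.024, 1.0, 0.0]
force: [0.2, 0.0, -0.7]
grip_width: 0.375
time_s: 3.92
eef_pos: [685.1, -23.3, 30.2]
ee_rot: [-0.0, -0.024, 1.0, 0.0]
force: [-0.7, -0.1, 0.6]
grip_width: 0.374
0 [562.4 -27.8  40.9]
4 [563.1 -27.7  37.4]
8 [564.5 -27.6  37. ]
12 [566.  -27.6  36.9]
16 [567.3 -27.5  35.6]
20 [568.9 -27.4  35.6]
24 [570.4 -27.3  35.7]
28 [572.1 -27.2  36.4]
32 [573.6 -27.2  35.7]
36 [575.3 -27.1  36.3]
40 [577.  -27.   36.8]
44 [578.5 -26.9  35.8]
48 [580.3 -26.8  37.2]
52 [582.  -26.8  37.4]
56 [583.5 -26.7  36.2]
60 [585.3 -26.6  37.4]
64 [586.8 -26.5  35.8]
68 [590.3 -26.5  59.2]
72 [591.7 -26.5  58.2]
76 [593.2 -26.4  58.1]
```

View pics/w3.png

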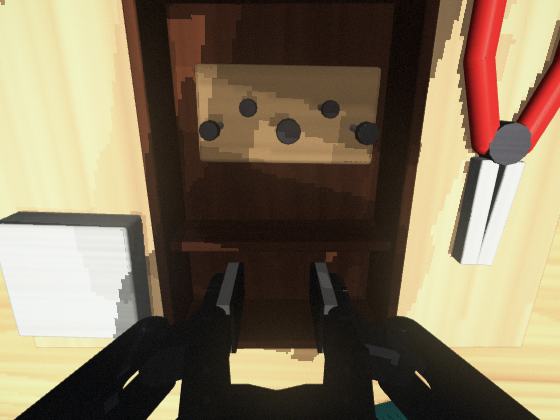

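The tray is still flat (front floor at 36). The half-open tips stand several mm higher than the TCP, so I keep going down.

```bash
python3 -m creep '[{"grip":32,"linear":[0,0,3],"rot":[0,0,0]},{"grip":32,"linear":[0,0,3],"rot":[0,0,0]},{"grip":32,"linear":[0,0,0],"rot":[0,0,0]}]'
cat > fl.py <<'E'
from h import *
import sys
W=snap("wrist",sys.argv[1]);P=W.map()
q=P[40:62,200:370].reshape(-1,3); q=q[(q[:,2]>25)&(q[:,2]<75)]
A=np.c_[q[:,0]-560,np.ones(len(q))];s,b=np.linalg.lstsq(A,q[:,2],rcond=None)[0];print("slope",s,"z@560",b)
print(np.median(P[40:46,240:320,2]),np.median(P[40:46,240:320,0]))
E
python3 fl.py w4
```

```text
time_s: 4.22
eef_pos: [684.8, -23.2, 23.6]
ee_rot: [-0.001, -0.024, 1.0, 0.0]
force: [0.1, -1.0, 0.2]
grip_width: 0.378
slope 0.009418650277701175 z@560 36.191668992292946
36.39307696954166 578.602076420203
```

```bash
python3 -m creep '[{"grip":32,"linear":[0,0,3],"rot":[0,0,0]},{"grip":32,"linear":[0,0,2],"rot":[0,0,0]},{"grip":32,"linear":[0,0,0],"rot":[0,0,0]}]'
python3 fl.py w5
```

```text
time_s: 4.52
eef_pos: [684.9, -23.2, 18.8]
ee_rot: [-0.0, -0.024, 1.0, 0.0]
force: [-0.7, 0.2, -0.3]
grip_width: 0.376
slope 0.19141055240261837 z@560 32.28488917628037
36.337534270872304 579.3799877738554
```

View pics/w5.png

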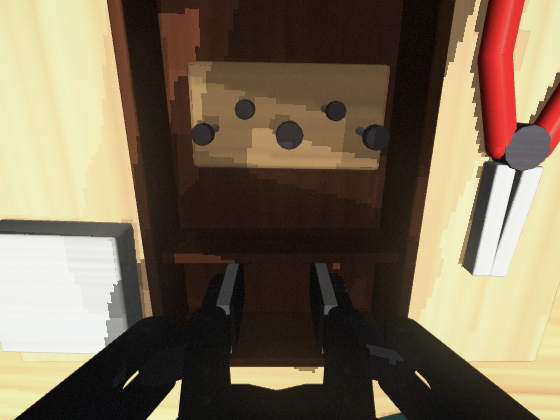

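Run:
```python
from h import *
W=V("pics/w5.npz");P=W.map()
for u in (222,234,240):
  for v in (258,264,268,280,300):print(u,v,P[v,u].round(1))
for v in (220,230,240,250,255,262,270,290,310,330,345,360):print('c',v,P[v,280].round(1))
```

```text
222 258 [665.8 -47.1  66.3]
222 264 [684.9 -51.9  36.2]
222 268 [687.3 -51.9  36. ]
222 280 [679.4 -47.9  61.1]
222 300 [674.9 -44.5  83. ]
234 258 [665.5 -42.   66.5]
234 264 [675.  -43.5  54. ]
234 268 [674.7 -43.   58.3]
234 280 [674.7 -41.7  68.4]
234 300 [674.6 -40.   83. ]
240 258 [665.3 -39.5  66.6]
240 264 [674.8 -40.7  54.1]
240 268 [674.7 -40.3  58. ]
240 280 [676.7 -39.6  64.9]
240 300 [685.1 -39.2  67.5]
c 220 [659.5 -22.8  34.7]
c 230 [662.3 -22.7  41.1]
c 240 [662.2 -22.9  53.3]
c 250 [662.9 -22.9  62.3]
c 255 [663.  -22.9  66.7]
c 262 [666.7 -22.8  65.9]
c 270 [686.3 -21.5  37.4]
c 290 [698.5 -20.8  37. ]
c 310 [711.4 -20.1  36.6]
c 330 [712.5 -20.2  51.7]
c 345 [712.  -20.4  63. ]
c 360 [713.1 -20.4  71.3]
```

Run:
```python
from h import *
for f,u in (("w1",218),("w2",218),("w3",235)):
  W=V(f"pics/{f}.npz");P=W.map()
  for v in range(255,275,2):print(f,v,P[v,u].round(1))
```

```text
w1 255 [695.3 -88.8  37.5]
w1 257 [697.9 -88.9  37.2]
w1 259 [700.6 -89.   36.9]
w1 261 [702.7 -88.9  37.6]
w1 263 [705.7 -89.1  36.6]
w1 265 [600.2 -54.7 234.8]
w1 267 [599.7 -54.3 237.5]
w1 269 [600.  -54.1 238.8]
w1 271 [599.4 -53.6 241.6]
w1 273 [599.9 -53.4 242.6]
w2 255 [704.7 -62.2  35.4]
w2 257 [705.6 -62.   36.6]
w2 259 [707.3 -62.1  36.2]
w2 261 [708.4 -62.   36.9]
w2 263 [710.3 -62.1  36.2]
w2 265 [675.8 -50.7 102. ]
w2 267 [675.9 -50.5 103.7]
w2 269 [675.2 -49.9 106.7]
w2 271 [675.3 -49.7 108.4]
w2 273 [675.5 -49.5 109.6]
w3 255 [685.4 -46.5  35.8]
w3 257 [686.  -46.3  37.2]
w3 259 [687.3 -46.3  36.9]
w3 261 [689.  -46.4  36.2]
w3 263 [675.3 -43.2  64.1]
w3 265 [675.  -42.9  66.5]
w3 267 [674.3 -42.5  69.7]
w3 269 [674.6 -42.4  70.9]
w3 271 [674.4 -42.2  73. ]
w3 273 [675.5 -42.2  72.9]
```

Run:
```python
from h import *
S=snap("scene","s5")
c=cv2.resize(S.im[110:265,190:345],None,fx=3.8,fy=3.8,interpolation=cv2.INTER_CUBIC);cv2.imwrite("pics/c5.png",c[:,:,::-1])
```

```text
(no output)
```

View pics/c5.png

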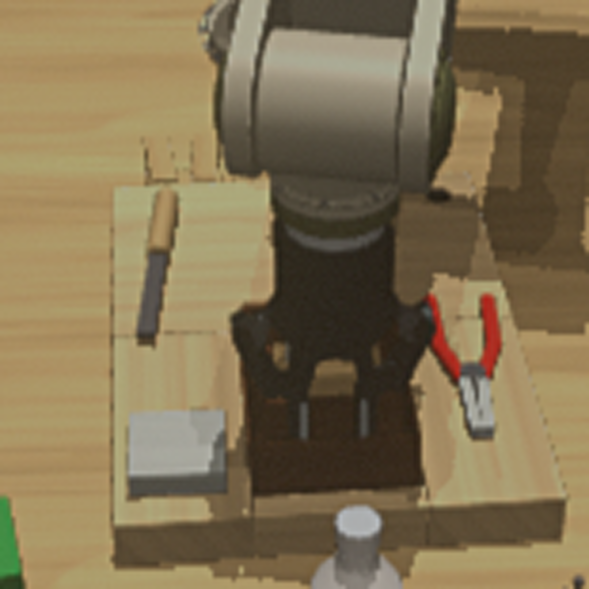

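Run:
```python
from h import *
S=V("pics/s5.npz");P=S.map()
u=int(190+303/3.8)
for uu in (u-1,u,u+1):
  for v in range(212,240,2):print(uu,v,P[v,uu].round(1),S.im[v,uu])
```

```text
268 212 [695.  -46.6 100.2] [47 41 30]
268 214 [700.8 -46.8  98.5] [47 42 33]
268 216 [691.4 -46.5  84.3] [49 43 36]
268 218 [690.8 -46.5  77.3] [48 44 36]
268 220 [693.  -46.6  72.6] [50 45 37]
268 222 [691.4 -46.6  64.5] [49 44 35]
268 224 [689.8 -46.6  56.5] [48 45 37]
268 226 [717.4 -47.5  73.5] [56 42 29]
268 228 [718.9 -47.5  68.3] [55 42 29]
268 230 [715.8 -47.5  59. ] [53 41 29]
268 232 [719.9 -47.6  55.9] [55 42 30]
268 234 [718.9 -47.6  48.3] [55 41 28]
268 236 [719.1 -47.6  41.7] [55 43 28]
268 238 [717.3 -47.6  33.3] [50 39 27]
269 212 [696.6 -44.2 101.4] [45 40 31]
269 214 [698.9 -44.3  96.8] [43 38 29]
269 216 [697.9 -44.2  89.6] [71 69 64]
269 218 [696.1 -44.2  81.6] [80 77 71]
269 220 [694.3 -44.1  73.5] [78 76 70]
269 222 [694.9 -44.2  67.4] [80 77 71]
269 224 [698.1 -44.3  63.5] [80 78 73]
269 226 [718.  -45.   73.9] [58 44 32]
269 228 [719.1 -45.   68.3] [55 42 27]
269 230 [720.2 -45.1  62.7] [53 40 25]
269 232 [719.4 -45.1  55.4] [53 41 29]
269 234 [715.5 -45.   45.2] [53 41 30]
269 236 [716.7 -45.   39.5] [55 41 26]
269 238 [717.1 -45.   33. ] [49 39 28]
270 212 [697.6 -41.7 102.1] [45 38 29]
270 214 [696.8 -41.7  95. ] [44 38 28]
270 216 [696.5 -41.7  88.3] [72 68 62]
270 218 [696.  -41.7  81.4] [81 79 72]
270 220 [695.4 -41.7  74.4] [81 79 73]
270 222 [696.5 -41.7  68.7] [80 79 73]
270 224 [695.6 -41.7  61.3] [79 78 71]
270 226 [713.5 -42.3  70.1] [62 49 37]
270 228 [717.9 -42.5  67.3] [54 40 25]
270 230 [718.8 -42.5  61.4] [54 41 27]
270 232 [719.5 -42.6  55.4] [54 42 30]
270 234 [719.7 -42.6  48.9] [53 41 26]
270 236 [717.2 -42.5  39.8] [56 43 30]
270 238 [715.8 -42.4  31.8] [48 38 23]
```

```bash
python3 - <<'E'
from h import *
W=V("pics/wrist0.npz");P=W.map()
for u in (170,176,180):
  for v in (272,276,280,284,290):print(u,v,P[v,u].round(1))
W=V("pics/w5.npz");P=W.map()
for u,v in ((160,325),(150,340),(185,320),(195,360),(205,330),(215,300),(280,395),(280,388)):print(u,v,P[v,u].round(1))
S=V("pics/s5.npz");P=S.map()
for v in range(184,226,3):print(v,P[v,270].round(1),P[v,280].round(1))
E
python3 -m creep '[{"grip":0,"linear":[0,0,-10],"rot":[0,0,0]},{"grip":0,"linear":[0,0,-10],"rot":[0,0,0]},{"grip":0,"linear":[0,0,0],"rot":[0,0,0]},{"grip":0,"linear":[0,0,0],"rot":[0,0,0]},{"grip":0,"linear":[0,0,0],"rot":[0,0,0]}]' 
python3 fl.py w6
python3 - <<'E'
from h import *
W=V("pics/w6.npz");P=W.map()
for u in (268,276,284):
  for v in range(246,284,3):print(u,v,P[v,u].round(1))
E
```

```text
170 272 [228.3 339.   -1.3]
170 276 [119.7 463.9 247.5]
170 280 [120.3 464.5 250.1]
170 284 [120.5 465.4 253.3]
170 290 [121.1 466.5 257.4]
176 272 [230.4 346.3  -1.4]
176 276 [120.4 466.4 247.6]
176 280 [121.5 466.4 249. ]
176 284 [122.8 466.2 250.1]
176 290 [124.8 465.8 251.5]
180 272 [231.8 351.3  -1.3]
180 276 [2.365e+02 3.498e+02 1.000e-01]
180 280 [124.8 465.2 243.2]
180 284 [125.4 465.7 245.7]
180 290 [128.  464.9 246.3]
160 325 [674.1 -62.4  99.6]
150 340 [674.7 -63.4 106.1]
185 320 [714.5 -70.2  44.3]
195 360 [669.4 -46.2 119.2]
205 330 [673.8 -47.1 101.6]
215 300 [678.8 -48.2  77.4]
280 395 [674.7 -22.9 124.5]
280 388 [ 8.066e+02 -1.490e+01 -5.000e-01]
184 [716.6 -42.4 200.9] [721.  -19.4 203.5]
187 [717.8 -42.4 193.2] [719.6 -19.2 193.9]
190 [717.4 -42.4 184.3] [720.6 -19.2 186. ]
193 [698.5 -41.7 161.5] [692.7 -17.3 156.5]
196 [700.8 -41.8 154.2] [697.3 -17.5 150.9]
199 [704.7 -42.  148.1] [694.  -17.1 139.3]
202 [701.7 -41.9 136.6] [692.8 -16.9 129. ]
205 [701.4 -41.9 127.1] [616.3 -11.9  59.6]
208 [700.3 -41.8 116.9] [627.6 -12.5  58.3]
211 [694.9 -41.6 103.1] [625.7 -1
[... 784 characters left out ...]

276 249 [685.1 -23.7  36.3]
276 252 [687.1 -23.6  36. ]
276 255 [689.  -23.5  36.1]
276 258 [691.  -23.4  36.1]
276 261 [692.8 -23.3  36.4]
276 264 [674.  -24.2  75.3]
276 267 [673.9 -24.2  78.4]
276 270 [674.3 -24.1  80.4]
276 273 [674.3 -24.1  83. ]
276 276 [673.7 -24.2  86.7]
276 279 [673.7 -24.1  89.1]
276 282 [674.2 -24.1  90.6]
284 246 [682.6 -19.2  37. ]
284 249 [685.  -19.   35.9]
284 252 [686.8 -18.9  36.2]
284 255 [688.4 -18.8  36.8]
284 258 [690.9 -18.7  35.8]
284 261 [692.6 -18.6  36.3]
284 264 [674.  -20.5  75. ]
284 267 [673.7 -20.5  78.3]
284 270 [674.3 -20.6  80.1]
284 273 [674.6 -20.6  82.2]
284 276 [673.7 -20.7  86.4]
284 279 [674.2 -20.7  88. ]
284 282 [674.2 -20.8  90.3]
```

View pics/w6.png

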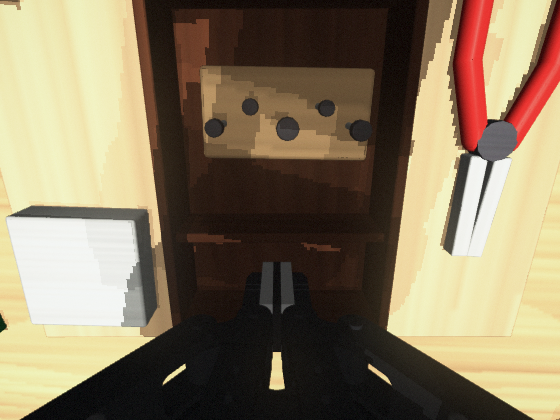

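In every view the fingertips sit about 35 mm above the reported TCP: tip at z≈75 with the TCP at 39.6, row 264 at any opening. There was also no contact at TCP 18.8. So I'll work from the measured tip height (TCP + 35) and use the force reading as a guard.

```bash
python3 -m creep '[{"grip":20,"linear":[0,0,10],"rot":[0,0,0]},{"grip":20,"linear":[0,0,10],"rot":[0,0,0]},{"grip":20,"linear":[0,0,8],"rot":[0,0,0]},{"grip":20,"linear":[0,0,3],"rot":[0,0,0]},{"grip":20,"linear":[0,0,0],"rot":[0,0,0]},{"grip":20,"linear":[0,0,0],"rot":[0,0,0]}]'
python3 fl.py w7
python3 -m creep '[{"grip":20,"linear":[0,0,3],"rot":[0,0,0]},{"grip":20,"linear":[0,0,3],"rot":[0,0,0]},{"grip":20,"linear":[0,0,0],"rot":[0,0,0]}]'
python3 fl.py w8
```

```text
time_s: 5.58
eef_pos: [685.1, -23.3, 8.2]
ee_rot: [-0.0, -0.024, 1.0, 0.0]
force: [0.2, 0.1, -0.5]
grip_width: 0.233
slope 1.9323961922783115 z@560 -7.182107757999888
36.43973611945415 581.1429554966282
time_s: 5.88
eef_pos: [685.0, -23.3, 1.9]
ee_rot: [-0.0, -0.024, 1.0, 0.0]
force: [0.9, -0.4, 0.8]
grip_width: 0.236
slope -0.11880974173978533 z@560 48.00314708696719
45.34554841944233 583.2413215370418
```

View pics/w8.png

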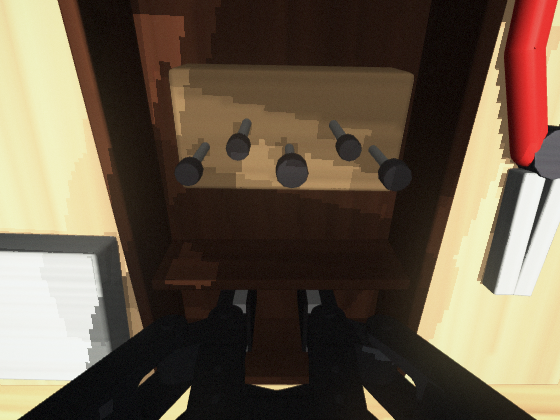

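The tray now tips: slope −0.12, front up about 12 mm, block upright. I'll press 2.5 mm more.

```bash
python3 -m creep '[{"grip":20,"linear":[0,0,2.5],"rot":[0,0,0]},{"grip":20,"linear":[0,0,0],"rot":[0,0,0]},{"grip":20,"linear":[0,0,0],"rot":[0,0,0]}]'
python3 - <<'E'
from h import *
W=snap("wrist","w9");P=W.map()
q=P[5:60,240:330].reshape(-1,3); k=q[:,2]<P[30,280,2]+6;q=q[k]
print(np.polyfit(q[:,0]-560,q[:,2],1))
for v in range(5,330,12):print(v,P[v,280].round(1))
E
```

```text
time_s: 6.18
eef_pos: [685.2, -23.3, -0.0]
ee_rot: [0.0, -0.024, 1.0, -0.0]
force: [0.5, 1.0, 1.2]
grip_width: 0.236
[-0.20605289 53.57561545]
5 [573.5 -27.7  50.1]
17 [576.9 -27.5  50.2]
29 [580.2 -27.3  49.3]
41 [583.7 -27.1  48.9]
53 [587.3 -26.9  48.1]
65 [590.9 -26.7  47.2]
77 [595.9 -26.7  67.6]
89 [599.2 -26.5  67.9]
101 [602.5 -26.3  67. ]
113 [606.  -26.2  67. ]
125 [609.6 -26.   65.8]
137 [613.3 -25.8  65.3]
149 [617.2 -25.5  64.3]
161 [621.3 -25.3  63.1]
173 [620.6 -25.6  84.8]
185 [623.3 -25.5  87.3]
197 [641.3 -24.   37.5]
209 [647.7 -23.7  34.6]
221 [653.1 -23.4  35.1]
233 [660.  -23.   32.3]
245 [663.7 -22.9  37.1]
257 [665.8 -22.9  44.8]
269 [667.3 -22.8  52.5]
281 [668.9 -22.8  59.2]
293 [673.  -22.6  61. ]
305 [704.4 -20.7  23.8]
317 [712.4 -20.2  23.1]
329 [713.5 -20.3  31.3]
```

```bash
python3 -m creep '[{"grip":20,"linear":[2,0,0],"rot":[0,0,0]},{"grip":20,"linear":[3,0,-0.3],"rot":[0,0,0]},{"grip":20,"linear":[3,0,-0.5],"rot":[0,0,0]},{"grip":20,"linear":[3,0,-0.6],"rot":[0,0,0]},{"grip":20,"linear":[3,0,-0.6],"rot":[0,0,0]},{"grip":20,"linear":[0,0,0],"rot":[0,0,0]}]'
python3 - <<'E'
from h import *
W=snap("wrist","w10");P=W.map()
q=P[5:60,240:330].reshape(-1,3); k=q[:,2]<P[30,280,2]+6;q=q[k]
print(np.polyfit(q[:,0]-560,q[:,2],1))
for v in list(range(2,60,8))+list(range(200,360,12)):print(v,P[v,280].round(1))
E
```

```text
time_s: 6.73
eef_pos: [673.1, -24.2, 3.9]
ee_rot: [0.003, -0.024, 1.0, -0.0]
force: [5.9, 0.0, 5.2]
grip_width: 0.236
[-0.13605787 47.92455598]
2 [559.  -28.6  47.8]
10 [561.3 -28.5  47.7]
18 [563.8 -28.3  48.4]
26 [566.  -28.2  47.2]
34 [568.3 -28.1  46.5]
42 [570.8 -28.   46.3]
50 [573.3 -27.8  45.8]
58 [576.  -27.7  47. ]
200 [631.2 -24.8  38.5]
212 [637.2 -24.5  37.1]
224 [643.4 -24.1  35.7]
236 [649.5 -23.8  35.4]
248 [653.6 -23.6  39.5]
260 [654.7 -23.7  48.8]
272 [655.3 -23.7  57.9]
284 [656.9 -23.7  64.3]
296 [685.2 -21.9  30. ]
308 [693.3 -21.5  28.8]
320 [701.9 -21.   27.3]
332 [703.9 -21.   34.4]
344 [703.7 -21.1  43.3]
356 [705.7 -21.   49.2]
```

View pics/w10.png

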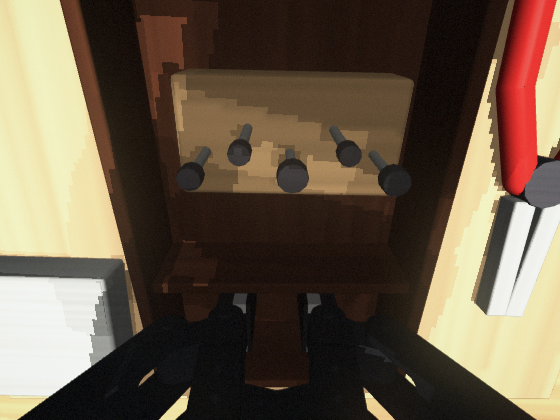

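The front edge has passed over the lip (tray moved about 9.5 mm, now resting on it). I keep drawing forward while raising the fingers gradually.

```bash
python3 -m creep '[{"grip":20,"linear":[3,0,-1],"rot":[0,0,0]},{"grip":20,"linear":[3,0,-1],"rot":[0,0,0]},{"grip":20,"linear":[4,0,-1],"rot":[0,0,0]},{"grip":20,"linear":[4,0,-1],"rot":[0,0,0]},{"grip":20,"linear":[4,0,-1],"rot":[0,0,0]},{"grip":20,"linear":[4,0,-1],"rot":[0,0,0]},{"grip":20,"linear":[4,0,-1],"rot":[0,0,0]},{"grip":20,"linear":[4,0,-1],"rot":[0,0,0]},{"grip":20,"linear":[0,0,0],"rot":[0,0,0]}]'
python3 - <<'E'
from h import *
W=snap("wrist","w11");P=W.map()
q=P[5:60,240:330].reshape(-1,3); k=q[:,2]<P[30,280,2]+6;q=q[k]
print(np.polyfit(q[:,0]-560,q[:,2],1))
for v in list(range(2,60,8))+list(range(200,360,12)):print(v,P[v,280].round(1))
E
```

```text
time_s: 7.53
eef_pos: [640.3, -25.4, 9.9]
ee_rot: [-0.001, -0.024, 1.0, 0.0]
force: [-0.2, 0.4, 0.9]
grip_width: 0.234
[-0.11842356 46.84107875]
2 [526.1 -29.8  52.8]
10 [528.2 -29.7  51.6]
18 [530.3 -29.6  50.2]
26 [532.9 -29.4  50.5]
34 [535.1 -29.3  48.7]
42 [537.7 -29.2  49.1]
50 [540.3 -29.   48.5]
58 [542.9 -28.9  48.6]
200 [599.7 -25.9  41.3]
212 [605.5 -25.6  40.8]
224 [611.2 -25.3  40.9]
236 [618.3 -24.9  38.2]
248 [621.  -24.8  45.6]
260 [622.4 -24.9  54.7]
272 [623.5 -24.9  63. ]
284 [625.4 -24.8  69.1]
296 [653.1 -23.1  35.1]
308 [661.  -22.7  34.1]
320 [669.6 -22.2  32.7]
332 [670.9 -22.2  40.7]
344 [672.2 -22.2  47.9]
356 [673.  -22.3  55.1]
```

View pics/w11.png

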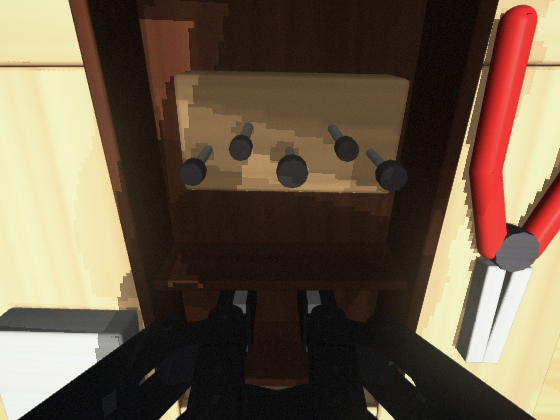

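```bash
python3 -m creep '[{"grip":20,"linear":[5,0,-2],"rot":[0,0,0]},{"grip":20,"linear":[6,0,-2],"rot":[0,0,0]},{"grip":20,"linear":[7,0,-2],"rot":[0,0,0]},{"grip":20,"linear":[7,0,-1],"rot":[0,0,0]},{"grip":20,"linear":[7,0,0],"rot":[0,0,0]},{"grip":20,"linear":[7,0,0],"rot":[0,0,0]},{"grip":20,"linear":[7,0,0],"rot":[0,0,0]},{"grip":20,"linear":[7,0,0],"rot":[0,0,0]},{"grip":20,"linear":[7,0,0],"rot":[0,0,0]},{"grip":20,"linear":[6,0,0],"rot":[0,0,0]},{"grip":20,"linear":[4,0,0],"rot":[0,0,0]},{"grip":20,"linear":[0,0,0],"rot":[0,0,0]}]'
cat > m.py <<'E'
from h import *
import sys
W=snap("wrist",sys.argv[1]);P=W.map()
q=P[5:60,240:330].reshape(-1,3); k=q[:,2]<P[30,280,2]+6;q=q[k]
print(np.polyfit(q[:,0]-500,q[:,2],1))
for v in list(range(2,60,16))+list(range(224,360,12)):print(v,P[v,280].round(1))
E
python3 m.py w12
```

```text
time_s: 8.58
eef_pos: [571.7, -29.1, 18.3]
ee_rot: [0.002, -0.024, 1.0, -0.0]
force: [3.5, -0.8, 7.8]
grip_width: 0.239
[-4.70462536e-03  4.71090548e+01]
2 [455.4 -33.5  52.7]
18 [459.1 -33.2  45.6]
34 [464.9 -33.   47.6]
50 [470.5 -32.7  48. ]
224 [543.1 -28.9  47.5]
236 [549.3 -28.6  47.2]
248 [555.1 -28.3  48. ]
260 [555.2 -28.4  59.9]
272 [555.4 -28.5  70. ]
284 [556.1 -28.6  78.1]
296 [582.4 -26.9  46.6]
308 [588.8 -26.6  47.5]
320 [595.9 -26.2  47.7]
332 [603.5 -25.8  47.5]
344 [605.1 -25.8  54.6]
356 [604.9 -25.9  63. ]
```

View pics/w12.png

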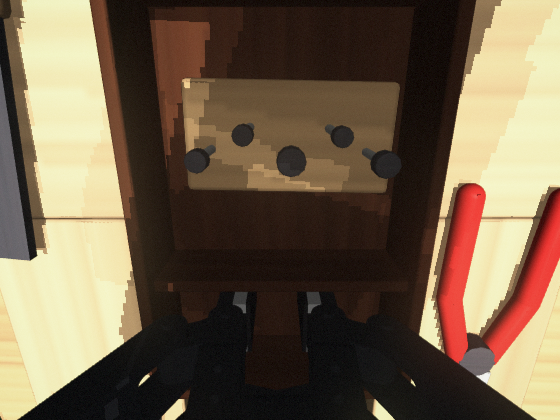

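The tray now lies level across the lip, with the fingertips touching its floor (7.8 N). I raise the tips slightly and continue.

```bash
python3 -m creep '[{"grip":20,"linear":[0,0,-3],"rot":[0,0,0]},{"grip":20,"linear":[0,0,-4],"rot":[0,0,0]},{"grip":20,"linear":[5,0,0],"rot":[0,0,0]},{"grip":20,"linear":[6,0,0],"rot":[0,0,0]},{"grip":20,"linear":[7,0,0],"rot":[0,0,0]},{"grip":20,"linear":[7,0,0],"rot":[0,0,0]},{"grip":20,"linear":[7,0,0],"rot":[0,0,0]},{"grip":20,"linear":[7,0,0],"rot":[0,0,0]},{"grip":20,"linear":[6,0,0],"rot":[0,0,0]},{"grip":20,"linear":[4,0,0],"rot":[0,0,0]},{"grip":20,"linear":[0,0,0],"rot":[0,0,0]}]'
python3 m.py w13
```

```text
time_s: 9.55
eef_pos: [521.3, -31.1, 23.8]
ee_rot: [-0.001, -0.024, 1.0, 0.0]
force: [1.0, -0.5, 0.2]
grip_width: 0.234
[-0.04355712 39.2919102 ]
2 [404.7 -35.5  56.9]
18 [406.8 -35.3  41.7]
34 [412.8 -35.   42.5]
50 [418.8 -34.7  42.2]
224 [495.7 -30.7  45.8]
236 [501.8 -30.4  46.4]
248 [504.8 -30.4  53.7]
260 [504.  -30.5  67.6]
272 [504.8 -30.6  76.4]
284 [528.4 -29.1  46.8]
296 [535.3 -28.7  47.1]
308 [542.7 -28.3  47.1]
320 [550.7 -27.9  46.5]
332 [555.6 -27.7  50. ]
344 [554.8 -27.8  60. ]
356 [554.  -28.   69.1]
```

View pics/w13.png

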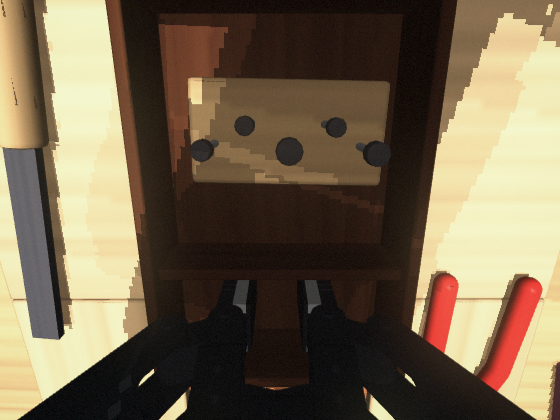

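```bash
python3 -m creep '[{"grip":20,"linear":[5,0,0],"rot":[0,0,0]},{"grip":20,"linear":[6,0,0],"rot":[0,0,0]},{"grip":20,"linear":[6,0,0],"rot":[0,0,0]},{"grip":20,"linear":[6,0,0],"rot":[0,0,0]},{"grip":20,"linear":[6,0,0],"rot":[0,0,0]},{"grip":20,"linear":[5,0,0],"rot":[0,0,0]},{"grip":20,"linear":[2,0,0],"rot":[0,0,0]},{"grip":20,"linear":[0,0,0],"rot":[0,0,0]},{"grip":20,"linear":[-3,0,0],"rot":[0,0,0]},{"grip":20,"linear":[0,0,-10],"rot":[0,0,0]}]'
python3 m.py w14
```

```text
time_s: 10.43
eef_pos: [488.8, -32.5, 33.0]
ee_rot: [-0.001, -0.024, 1.0, 0.0]
force: [0.3, -0.3, -0.3]
grip_width: 0.234
[-0.0518492  36.30022278]
2 [369.6 -37.   54.9]
18 [373.  -36.7  44. ]
34 [379.  -36.4  43.6]
50 [385.  -36.   40.9]
224 [468.  -31.8  42.7]
236 [469.1 -31.9  56.2]
248 [469.1 -32.   69.9]
260 [489.  -30.7  42.8]
272 [497.  -30.3  41.8]
284 [504.6 -29.9  41.8]
296 [512.2 -29.5  42.1]
308 [518.8 -29.2  44.1]
320 [518.7 -29.3  55. ]
332 [519.4 -29.4  63.9]
344 [519.5 -29.5  72.5]
356 [522.8 -29.3  76.9]
```

View pics/w14.png

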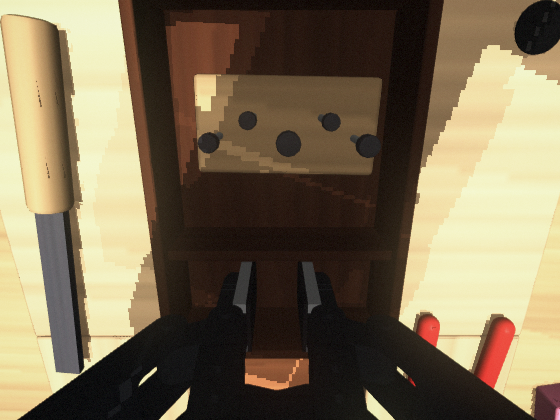

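The tray lies flat (floor 42 front to rear) with its centre at deck x≈−196, and the block is upright. I lift out, go to the toggle's dial side with fingers closed, and turn to the box's yaw.

```bash
python3 -m creep '[{"grip":20,"linear":[0,0,-25],"rot":[0,0,0]},{"grip":10,"linear":[0,0,-31],"rot":[0,0,0]},{"grip":0,"linear":[0,0,-31],"rot":[0,0,0]},{"grip":0,"linear":[1,-36,0],"rot":[0,0,0]},{"grip":0,"linear":[1,-36,0],"rot":[0,0,0]},{"grip":0,"linear":[1,-36,0],"rot":[0,0,0]},{"grip":0,"linear":[1,-36,0],"rot":[0,0,0]},{"grip":0,"linear":[1,-36,0],"rot":[0,0,0]},{"grip":0,"linear":[1,-36,0],"rot":[0,0,0]},{"grip":0,"linear":[1,-36,0],"rot":[0,0,0]},{"grip":0,"linear":[1,-36,0],"rot":[0,0,0]},{"grip":0,"linear":[1,-36,0],"rot":[0,0,0]}]'
python3 -m creep '[{"grip":0,"linear":[0,0,0],"rot":[0,0,0.076]},{"grip":0,"linear":[0,0,0],"rot":[0,0,0.075]},{"grip":0,"linear":[0,0,0],"rot":[0,0,0]},{"grip":0,"linear":[0,0,0],"rot":[0,0,0]}]'
python3 - <<'E'
from h import *
W=snap("wrist","w15");T=snap("top","t15")
c=cv2.resize(T.im[150:310,230:390],None,fx=3.7,fy=3.7,interpolation=cv2.INTER_CUBIC);cv2.imwrite("pics/c6.png",c[:,:,::-1])
E
```

```text
time_s: 11.48
eef_pos: [495.8, -358.6, 121.5]
ee_rot: [0.0, -0.024, 1.0, -0.0]
force: [2.0, -0.4, -0.7]
grip_width: -0.003
time_s: 11.82
eef_pos: [496.1, -356.7, 121.2]
ee_rot: [0.0, 0.05, 0.999, -0.0]
force: [0.6, 0.8, 1.1]
grip_width: -0.001
```

View pics/w15.png

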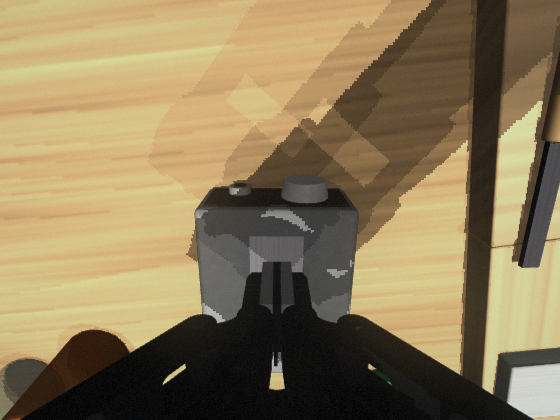

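View pics/c6.png

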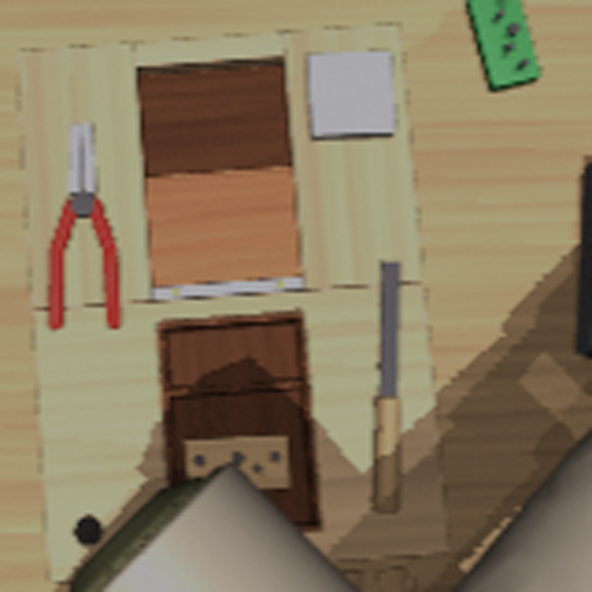

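The top view shows the tray wholly in front of the lip, with the pliers, block and file unmoved. In the wrist view the toggle is hidden behind the fingers, which are centred on the box's plate at (275,262). I lower and push towards the back.

```bash
python3 -m creep '[{"grip":0,"linear":[0,0,18],"rot":[0,0,0]},{"grip":0,"linear":[0,0,18],"rot":[0,0,0]},{"grip":0,"linear":[0,0,16],"rot":[0,0,0]},{"grip":0,"linear":[0,0,3],"rot":[0,0,0]},{"grip":0,"linear":[0,0,0],"rot":[0,0,0]}]'
python3 -m creep '[{"grip":0,"linear":[-5,0,0],"rot":[0,0,0]},{"grip":0,"linear":[-5,0,0],"rot":[0,0,0]},{"grip":0,"linear":[-5,0,0],"rot":[0,0,0]},{"grip":0,"linear":[-5,0,0],"rot":[0,0,0]},{"grip":0,"linear":[0,0,0],"rot":[0,0,0]}]'
python3 -m creep '[{"grip":0,"linear":[-4,0,0],"rot":[0,0,0]},{"grip":0,"linear":[-4,0,0],"rot":[0,0,0]},{"grip":0,"linear":[0,0,0],"rot":[0,0,0]}]'
python3 -m creep '[{"grip":0,"linear":[-4,0,0],"rot":[0,0,0]},{"grip":0,"linear":[-3,0,0],"rot":[0,0,0]},{"grip":0,"linear":[0,0,0],"rot":[0,0,0]}]'
python3 - <<'E'
from h import *
S=snap("scene","s16")
c=cv2.resize(S.im[130:260,90:250],None,fx=4.5,fy=4.5,interpolation=cv2.INTER_CUBIC);cv2.imwrite("pics/c7.png",c[:,:,::-1])
E
```

```text
time_s: 12.33
eef_pos: [495.8, -356.2, 65.4]
ee_rot: [-0.001, 0.051, 0.999, 0.001]
force: [-0.3, -0.4, -0.1]
grip_width: 0.001
time_s: 12.75
eef_pos: [517.0, -359.0, 66.3]
ee_rot: [0.0, 0.051, 0.999, -0.0]
force: [0.8, -0.8, 0.2]
grip_width: 0.002
time_s: 13.0
eef_pos: [524.5, -359.7, 65.9]
ee_rot: [0.0, 0.051, 0.999, -0.0]
force: [-0.7, 0.3, 1.2]
grip_width: -0.002
time_s: 13.25
eef_pos: [531.3, -360.4, 65.9]
ee_rot: [0.0, 0.051, 0.999, -0.0]
force: [-0.2, -0.5, -1.0]
grip_width: -0.003
```

View pics/c7.png

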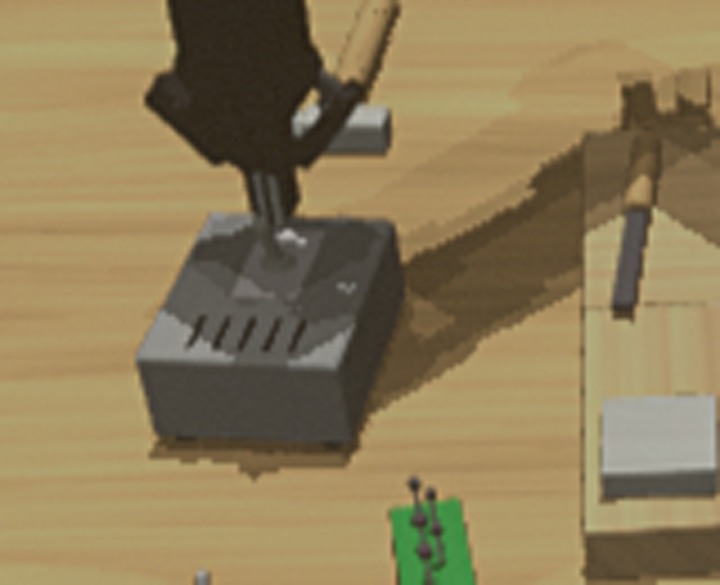

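```bash
python3 -m creep '[{"grip":0,"linear":[-4,0,0],"rot":[0,0,0]},{"grip":0,"linear":[-3,0,0],"rot":[0,0,0]},{"grip":0,"linear":[0,0,0],"rot":[0,0,0]}]'
python3 - <<'E'
from h import *
S=snap("scene","s17")
c=cv2.resize(S.im[130:230,110:190],None,fx=6,fy=6,interpolation=cv2.INTER_CUBIC);cv2.imwrite("pics/c8.png",np.clip(c[:,:,::-1].astype(float)*1.5,0,255).astype(np.uint8))
E
```

```text
time_s: 13.55
eef_pos: [537.9, -361.1, 65.8]
ee_rot: [-0.0, 0.051, 0.999, -0.0]
force: [-0.9, 0.4, 0.8]
grip_width: -0.001
```

View pics/c8.png

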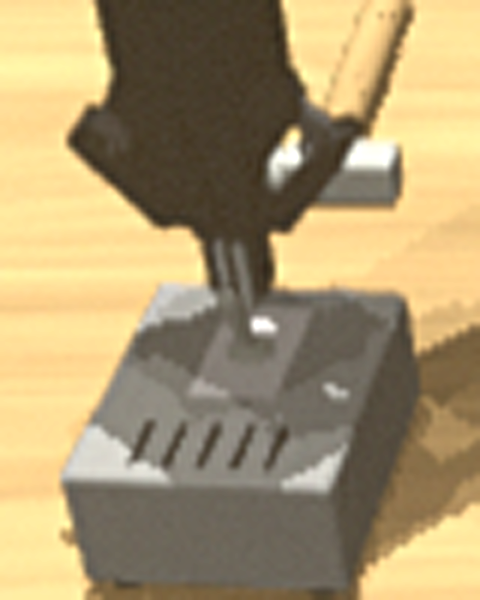

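```bash
python3 -m creep '[{"grip":0,"linear":[15,0,0],"rot":[0,0,0]},{"grip":0,"linear":[20,0,-10],"rot":[0,0,0]},{"grip":0,"linear":[20,0,-30],"rot":[0,0,0]},{"grip":0,"linear":[30,0,-30],"rot":[0,0,0]},{"grip":0,"linear":[35,0,-20],"rot":[0,0,0]},{"grip":0,"linear":[35,0,0],"rot":[0,0,0]},{"grip":0,"linear":[35,0,0],"rot":[0,0,0]},{"grip":0,"linear":[0,0,0],"rot":[0,0,0]}]'
python3 - <<'E'
from h import *
S=snap("scene","s18");T=snap("top","t18")
c=cv2.resize(S.im[130:230,110:190],None,fx=6,fy=6,interpolation=cv2.INTER_CUBIC)
d=cv2.resize(T.im[180:260,370:450],None,fx=7,fy=7,interpolation=cv2.INTER_CUBIC)
cv2.imwrite("pics/c9.png",c[:,:,::-1]);cv2.imwrite("pics/c10.png",d[:,:,::-1])
E
```

```text
time_s: 14.27
eef_pos: [345.3, -340.7, 155.6]
ee_rot: [-0.001, 0.053, 0.999, 0.0]
force: [-0.7, 0.4, 0.4]
grip_width: 0.006
```

View pics/c9.png

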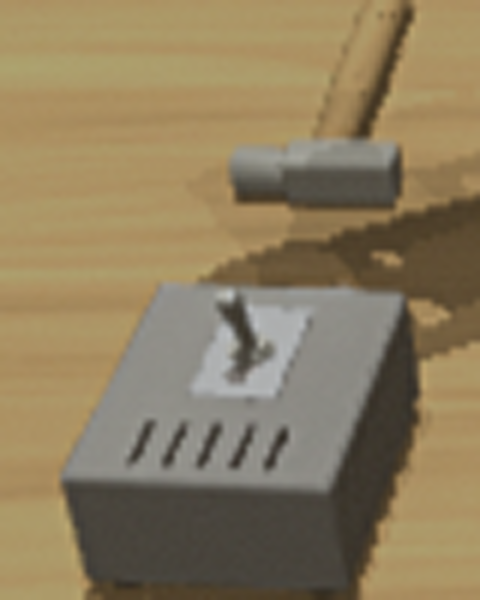

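View pics/c10.png

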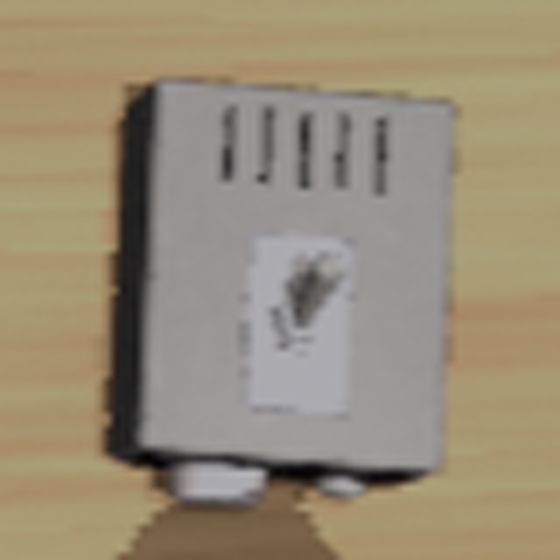

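View pics/t18.png

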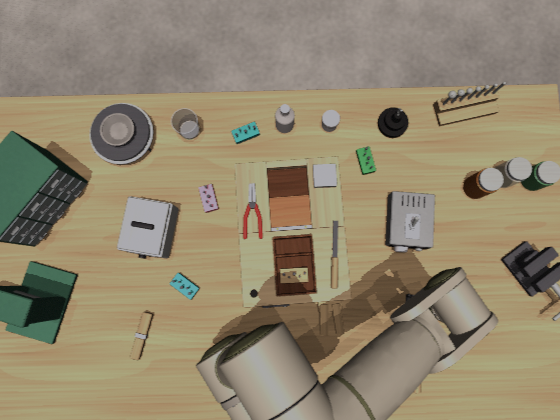

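The toggle now leans towards the vents: the tip is at c10 (328,265), above the pivot at (295,310). I'll do a last numeric check of the toggle tip, tray and bystanders.

Run:
```python
from h import *
T=V("pics/t18.npz");S=V("pics/s18.npz");T0=V("pics/top0.npz")
def ray(V_,u,v):
    o=-V_.t@V_.R; r=np.array([(u-V_.K[0,2])/V_.K[0,0],(v-V_.K[1,2])/V_.K[1,1],1])@V_.R;return o,r/np.linalg.norm(r)
A=[];B=[]
for V_,u,v in ((T,370+328.5/7-.5,180+265.5/7-.5),(S,110+229.5/6-.5,130+296.5/6-.5)):
    o,r=ray(V_,u,v);M=np.eye(3)-np.outer(r,r);A.append(M);B.append(M@o)
print("toggle tip",np.linalg.lstsq(np.vstack(A),np.hstack(B),rcond=None)[0])
P=T.map();yaw=.048;D=(P-[640.3,-26.2,0]);dx=D[...,0]*np.cos(yaw)+D[...,1]*np.sin(yaw);dy=-D[...,0]*np.sin(yaw)+D[...,1]*np.cos(yaw)
h=P[...,2]
m=(abs(dy)<62)&(dx<-95)&(dx>-310)&(h>70)&(h<84)
print("rim dx",np.percentile(dx[m],[1,50,99]),"dy",np.percentile(dy[m],[1,99]),"z",np.median(h[m]))
for a in (-255,-235,-215,-195,-160,-145,-135):
    q=(abs(dx-a)<4)&(abs(dy)<40);print(a,np.median(h[q]).round(1))
# bystander differences
d=np.abs(T.im.astype(int)-T0.im.astype(int)).max(2)
for n,(a,b,c,e) in dict(pliers=(180,242,240,266),block=(160,190,312,338),file=(218,290,328,344)).items():print(n,(d[a:b,c:e]>40).sum())
c=cv2.resize(T.im[215:310,230:355],None,fx=5.5,fy=5.5,interpolation=cv2.INTER_CUBIC);cv2.imwrite("pics/c11.png",c[:,:,::-1])
```

```text
toggle tip [ 561.20794626 -363.18135831  115.41067043]
rim dx [-275.15330733 -181.50575895 -115.97877983] dy [-55.3435583   54.20505965] z 76.4393805051422
-255 43.0
-235 1408.9
-215 64.7
-195 43.5
-160 42.3
-145 42.4
-135 42.2
pliers 0
block 0
file 0
```

View pics/c11.png

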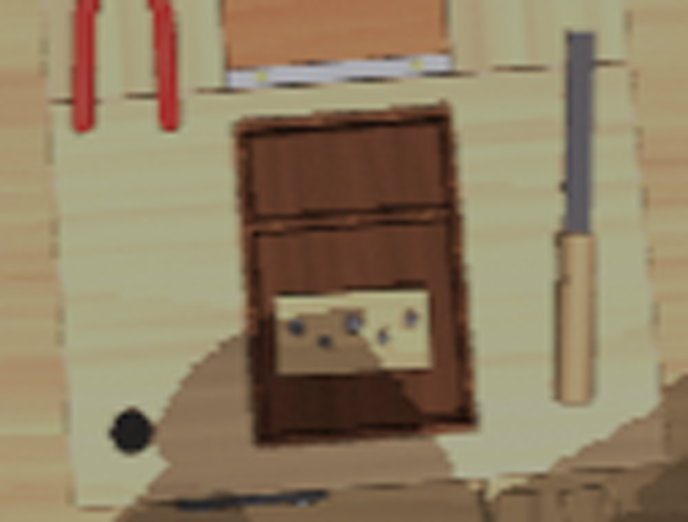

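The tray spans deck x −275 to −116, flat between the lip and the front edge. The block is upright, the bystanders show no change, and the toggle tip is at x=561, in the on position. I hand it in.

```bash
python3 -c "
from rig import ctrl,sensors
s=sensors.sense();print(s['time_s'],s['force'])
print(ctrl.finish_job())"
```

```text
14.3667 [0.6683169  0.01325736 0.0919487 ]
the job is handed in; nothing more can be done
None
```

The job is handed in at 14.4 s, and my last checks found everything as asked. `finish_job` gives no verdict.

**Tray:** I tipped it back about 0.2 rad by pressing in the rear compartment. I then drew it over the lip by the cross wall, resting on the lip as it went, with forces below about 10 N wherever I read them. It lies flat on the deck (inner floor at 42–43 mm) from deck x = −275 to −116. That is about 22 mm clear of both the lip and the front edge. The bur block is upright in it.

**Toggle:** It leaned towards the dial (tip at world x = 528), so I flipped it. The tip is now at x = 561, leaning to the back, which is on.

**Bystanders:** The pliers, steel block and file show no change between the first and last top pictures.

**Disagreements and failed checks:**
- **Fingertips:** They stood about 30–35 mm above the reported TCP, in the pictures and when they touched the tray floor, although the task text puts the TCP at the finger ends. I worked from the measured tip height instead.
- **Slope fits:** Some wrist-camera slope fits were spoiled by the bur block in view, so I used heights read along the tray instead.
- **Missing height:** One of the final height samples (deck x = −235) had no depth reading.

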